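# Find the hood release notch by feel and pop the hood

## Task

Pop this desktop computer's hood by its hidden release. With the fingers closed into one fingertip, start on the black trim near either end of the computer's front top edge, slide gently along it towards the middle until you feel the notch, and press down the plate inside it until the hood springs up. Then take the hand away, leaving the hood ajar and the tools and parts around it where they are: nothing is to be picked up or pushed aside.

Things in the scene. Friction and masses are not known exactly. Their poses are not given: they have to be found in the camera images.
- pc: The desktop computer, lying flat and fixed, front towards the robot: 360 mm deep (x), 380 mm wide (y), 100 mm high. Origin at the centre of its underside; x points from its front to its back, z up. A black plastic bezel forms its front and the front 33 mm of its top; a dark steel hood covers the rest. It is to be pressed with no more than 60 N.
- bezel: The trim: flat black top of the bezel, 33 mm wide (x), 380 mm long (y), 100 mm above the table. Origin on its top, mid-length, 15 mm behind the front face; x to the computer's back, z up. Its ends are the parts over 115 mm from the middle. Black in black in it is the release notch, 46 mm long; its middle is within 52 mm of the origin, unknown. Elsewhere flat; the middle 154 mm sits 0.5 mm lower.
- latch (a joint): Travel (m) of the sprung press plate, the floor of the notch: 44 mm long, 7 mm below the trim's top. The notch is open to top and front; a thin wall 15 mm behind the bezel's origin (+x) closes it to the hood. 0 at rest, grows downwards to its stop at 0.006; 3 N start it, 7 N hold it at the stop; past about 0.0035 it frees the hood. It springs back when let go.
- hood_front (a point): Middle of the front edge, on top, of the hood: the dark steel cover behind the trim, 324 mm deep, 378 mm wide, hinged along its rear edge. Shut and caught, the point is 99 mm above the table, 1 mm below the trim's top. When freed, springs lift it by about 37 mm in about half a second, to 136 mm, where the hood stays by itself.
- screwdriver_grip (a point): Bystander: screwdriver with green handle lying in front of the computer, 200 mm long; the point is in its handle.
- screw_dish_rim (a point): Bystander: small steel screw dish, 72 mm across, 26 mm high; the point is the middle of its mouth.
- disk_mid (a point): Bystander: hard disk 102 x 147 x 26 mm lying flat beside the computer; the point is its centre.
- duster_mid (a point): Bystander: standing white can, 52 mm across, 170 mm high; the point is its centre.
- fan_mid (a point): Bystander: black case fan lying flat, 120 x 120 x 25 mm; the point is its centre.
- paste_mid (a point): Bystander: small white jar with grey cap, 42 mm across, 45 mm high; the point is its centre.
- mug_rim (a point): Bystander: white mug, 76 mm across, 90 mm high; the point is the middle of its mouth.

How it is judged:
On the way, in this order (a step that is already met when the one before it is completed fails the run):
1. the fingertip rests on the trim near one of its ends, more than 115 mm from the middle (contact force between the fingers and bezel above 0.3 N and (y of the grasp point in the frame of bezel between 0.115 and 0.2 m or y of the grasp point in the frame of bezel between -0.2 and -0.115 m)), for 0.1 s.
2. the fingertip is sliding on the trim towards the middle, 78 to 108 mm from it, the hood still shut (contact force between the fingers and bezel above 0.3 N and (y of the grasp point in the frame of bezel between 0.078 and 0.108 m or y of the grasp point in the frame of bezel between -0.108 and -0.078 m) and height (world z) of hood_front below 0.105 m), for 0.05 s.
3. the plate in the notch is pressed down (3.5 mm or more) (value of joint latch above 0.0035 m).
4. the hood has sprung up (height (world z) of hood_front above 0.125 m), for 0.1 s.
At the end, for the whole second after the job is handed in: The hood's front edge stands 125 mm or more above the table (ajar), the press plate is back up (under 1.5 mm of travel), and no bystander was moved (height (world z) of hood_front above 0.125 m and value of joint latch below 0.0015 m); the robot touches nothing.
It fails at once if a bystander is lifted or pushed by more than 30 mm (distance of any of screwdriver_grip, screw_dish_rim, disk_mid, duster_mid, fan_mid, paste_mid, mug_rim from where it was at the start of the episode above 0.03 m).
It fails at once if the fingers press on something with more than 60 N (contact force between the fingers and anything else above 60 N).
It also fails if it takes over 58 s, if anything falls off the work surface, if the arm or the gripper's body presses on something with over 40 N, if the wrist force passes 120 N, or if a joint passes its speed limit or range.

## Robot

A 7-joint arm with a two-finger parallel gripper is mounted at the origin on the work surface. World frame = base frame: x ahead of the robot, y to its left, z up, the work surface at z = 0. Lengths are in m, angles in rad, forces in N, time in s.
With the tool pointing down it reaches from about 0.425 to 0.875 m from the base axis. Payload 8.4 kg.
Tool frame: the origin (TCP) lies at the very end of the fingers, on their centre line; the grasp point (between the pads) lies 19 mm behind it; x points along the fingers, y is the direction in which the jaws open and shut, and the axes are right-handed (so a half turn about x gives the same grasp; the last joint's range is limited). The gripper opens to 85 mm and grips with 20 to 120 N. Pads are 22 mm wide; open, the fingers measure 114 mm over their backs; the gripper's body (76 mm by 85 mm) begins 54 mm behind the grasp point. The pads swing forward as they close: fully open they stand 13 mm farther back than shut.
Start: joints at [1.184, 0.333, 0.04, 1.465, -0.013, 1.343, -0.059], TCP at [0.184, -0.623, 0.231] pointing down, gripper open.
Joint ranges: [-2.58, 2.58], [-0.38, 2.09], [-1.3, 1.39], [0.25, 2.4], [-1.5, 4.64], [0.08, 2.09], [-2.65, 2.65]. Speed limits (rad/s): [2.22, 2.22, 2.79, 2.79, 3.14, 3.14, 3.14].

## Interface

Orientations are given as [roll, pitch, yaw] about the fixed x, y, z axes, in that order (R = Rz(yaw) Ry(pitch) Rx(roll)).
In Python, from station import robot gives the robot as it stands.
- The arm moves only by the tool apply_moves, never from a script. Its argument "plan" is a list of rows, each a list of 5 numbers: the closure in counts, from 0 (fully open) to 255 (shut), then the shift along the world's x, y, z in m, then the turn about the world's z in degrees. A call has 1 to 8 rows; each row shifts and turns the pose as measured when the row begins; what a row does not reach is not made up. A row lasts 1/10 s, in which the tool goes at most 50 mm and 8.59 degrees, less where a joint would pass 70% of its speed; a pose out of reach is approached as far as the arm can. A call with a gripper value outside its range is refused whole. The fingers move at their own pace and stop on an object; "force" is the grip in N (left out, the last holds). Time passes only in rows, so rows that do not move let the fingers close. It gives the time, the measured TCP pose, the force and the opening at its end, in the units of the state.
- robot.state(): the state, without advancing time (a new reading comes with each control period).
- robot.get_image(name): name is "side" or "top"; returns a dict with "color" (400x640x3 uint8, red, green, blue), "intrinsics" (3x3 intrinsics, pixels), "distortion" ([k1, k2, p1, p2, k3] as OpenCV has them; the pictures are not rectified), "world_from_camera" (4x4, takes a point from camera to world coordinates). Camera axes: x right, y down, z forward; pixel columns grow to the right and rows downward; lengths in m; the calibration is good to about 2 mm. A picture is of the moment at which its call begins. There is no depth.
- robot.hand_in(): hands the job in, once; it reports no verdict.
The state is a dict: "time_s": time; "joints": joint angles; "dq": joint speeds; "joint_efforts": joint torques, N m; "position": TCP position; "ee_rot": TCP orientation; "wrist_force": force on the tool from outside, world axes, zero at the start; "torque": the same for the moment, N m; "grip_width": finger opening in m.
Only numpy, scipy, OpenCV 4.12 (cv2) and the standard library are available. Lean on these libraries where they do the work, as an engineer would, in place of code of your own. Each camera call takes 0.05 s, during which the arm holds its last target. There are 200 camera calls.

## Working session

There is one attempt and no reset: what is moved stays moved. The work goes in short steps, Python scripts to look and compute and a tool call to move; the robot and the scene stay as the last step left them, time stands still between calls to the robot, and variables do not carry over. Pictures are saved under pics/ and viewed, about 8 in all and at most 12, crops included, and the job is handed in when it is done.

Besides the shell and the picture viewer there is one more tool, called after "Emit:" by a JSON object that holds its "name" and its "arguments", one argument or row to a line. apply_moves: Moves the arm, as the interface text tells. Its arguments: {"type":"object","properties":{"plan":{"type":"array","items":{"type":"array","items":{"type":"number"}}},"force":{"type":"number"}},"required":["plan"]}

```bash
mkdir -p pics; ls
python3 - <<'E'
from station import robot
import cv2
s=robot.state();print({k:(v if not hasattr(v,'round') else v) for k,v in s.items()})
for n in("top","side"):
    r=robot.get_image(n);cv2.imwrite(f"pics/{n}0.png",r["color"][:,:,::-1]);print(r["intrinsics"],r["distortion"],r["world_from_camera"])
E
```

```text
pics
{'time_s': 0.0, 'joints': array([ 1.18380744,  0.3339029 ,  0.03988968,  1.46629091, -0.01340677,
        1.34330335, -0.0585054 ]), 'dq': array([-0.0007148 ,  0.00040724, -0.00143179,  0.00207243, -0.00013954,
        0.00084368, -0.00053962]), 'joint_efforts': array([ 9.23740954e-04, -6.58549762e+01,  1.36583816e+00, -4.05562627e+01,
        1.67985039e-02,  1.26290100e-02,  2.70049156e-06]), 'position': array([ 0.1843234 , -0.622831  ,  0.23041705]), 'ee_rot': array([-1.50391921,  1.56915801,  1.9254229 ]), 'wrist_force': array([-0.68236258,  0.20321164,  0.06654389]), 'torque': array([ 0.0297222 ,  0.03880821, -0.01745086]), 'grip_width': 0.08533559157827136}
[[361.5230376    0.         324.32375293]
 [  0.         361.5230376  198.23855412]
 [  0.           0.           1.        ]] [-0.00326227  0.          0.          0.          0.        ] [[ 0.02051648 -0.98449657  0.17419983  0.40938035]
 [-0.99876096 -0.02808322 -0.04108371  0.03929242]
 [ 0.04533887 -0.1731411  -0.98385291  0.81107915]
 [ 0.          0.          0.          1.        ]]
[[424.9833729    0.         322.32265374]
 [  0.         424.9833729  200.83649697]
 [  0.           0.           1.        ]] [0.02747085 0.         0.         0.         0.        ] [[-0.80242984 -0.36836837  0.4694796   0.04099848]
 [-0.59667494  0.48309532 -0.64077916  0.74145442]
 [ 0.00923938 -0.79430703 -0.60744628  0.78239653]
 [ 0.          0.          0.          1.        ]]
```

View pics/top0.png

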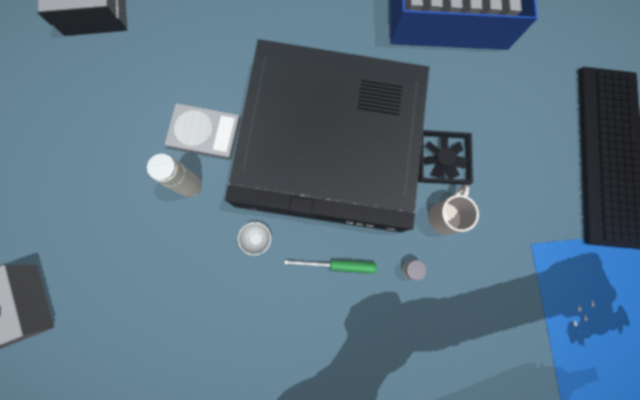

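View pics/side0.png

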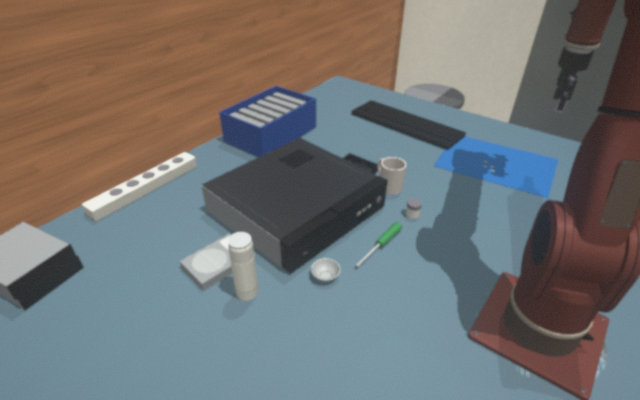

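The top view shows the computer with its back edge from (260,41) to (429,66) and its front top edge from about (231,190) to (414,215). The can is at (165,170), the dish at (254,238), the screwdriver at about (285–376,265), the jar at (414,268), the mug at (458,213) and the fan at (446,157). There's a faint feature near (301,204). Next I'll enlarge the front edge.

```bash
cat > h.py <<'E'
import numpy as np,cv2
from station import robot
def ray(r,uv,z):
    p=cv2.undistortPoints(np.array(uv,float).reshape(-1,1,2),r["intrinsics"],np.array(r["distortion"]))[:,0]
    T=r["world_from_camera"];d=np.c_[p,np.ones(len(p))]@T[:3,:3].T
    return T[:3,3]+d*((z-T[2,3])/d[:,2])[:,None]
def proj(r,P):
    W=np.linalg.inv(r["world_from_camera"])
    return cv2.projectPoints(np.array(P,float),cv2.Rodrigues(W[:3,:3])[0],W[:3,3],r["intrinsics"],np.array(r["distortion"]))[0][:,0]
E
python3 - <<'E'
from h import *
r=robot.get_image("top");c=r["color"][:,:,::-1]
print(ray(r,[(260,41),(429,66),(414,215),(231,190)],.1).round(3))
k=c[175:240,220:425];k=np.clip(k.astype(float)*3.2,0,255).astype('uint8')
a=cv2.resize(k,None,fx=3.9,fy=3.9,interpolation=cv2.INTER_CUBIC)
r2=robot.get_image("side");k=np.clip(r2["color"][130:270,190:395,::-1].astype(float)*2.2,0,255).astype('uint8')
b=cv2.resize(k,None,fx=2.4,fy=2.4,interpolation=cv2.INTER_CUBIC)
o=np.zeros((600,800,3),'uint8');o[:a.shape[0],:a.shape[1]]=a[:, :800];o[258:258+b.shape[0],:b.shape[1]]=b
cv2.imwrite("pics/z1.png",o)
E
```

```text
[[ 0.874  0.155  0.1  ]
 [ 0.833 -0.212  0.1  ]
 [ 0.506 -0.171  0.1  ]
 [ 0.547  0.195  0.1  ]]
```

View pics/z1.png

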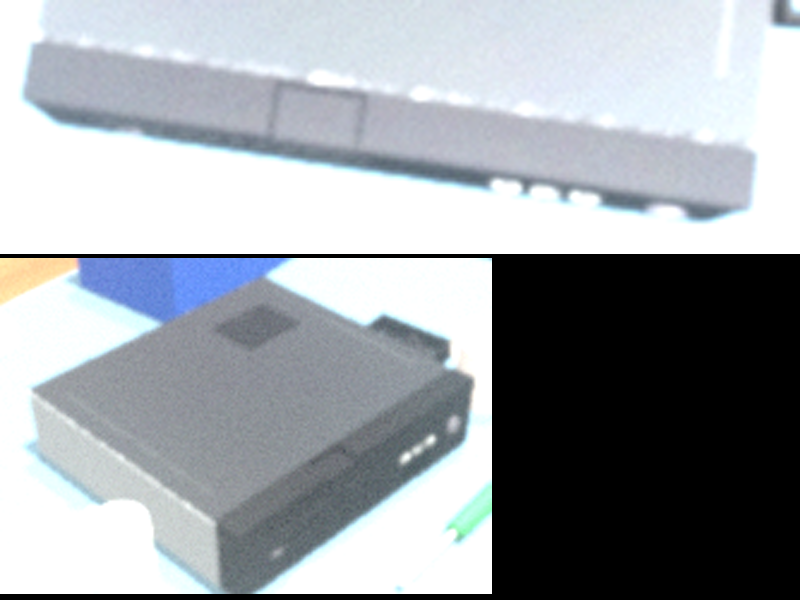

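The enlarged view shows the trim with front corners at about (28,97) and (752,210) in the crop. The notch outline spans roughly x 272–365 in the crop, and the side view shows a matching one near (330,460). I'll turn these into positions.

Run:
```python
from h import *
r=robot.get_image("top")
f=lambda L:[(220+x/3.9,175+y/3.9) for x,y in L]
P=ray(r,f([(36,42),(755,150),(750,208),(27,97)]),.1);print(P.round(4))
Q=ray(r,[(260,41),(429,66)],.1)
e=P[0]-P[1];print(np.linalg.norm(e)); w=(P[0]-P[1]+P[3]-P[2]); yaw=np.arctan2(-w[0],w[1]);print("yaw",np.degrees(yaw))
d=(Q[0]+Q[1]-P[2]-P[3]);print("yaw from depth",np.degrees(np.arctan2(d[1],d[0])),"depth",np.linalg.norm(d)/2)
ux=np.array([np.cos(yaw),np.sin(yaw),0]);uy=np.array([-ux[1],ux[0],0])
m=(P[2]+P[3])/2; m2=P.mean(0); print("front mid",m,"widths",(P[0]-P[3])@ux,(P[1]-P[2])@ux)
o=m2-1.5*ux*.001;print("bezel o",o.round(4))
N=ray(r,f([(275,85),(366,95),(360,148),(270,137)]),.1);print("notch",((N-o)@np.c_[ux,uy]).round(4))
for s in(.15,-.15,.13,.1,.09,0):print(s,(o+s*uy).round(4))
# bystanders
print("can top",ray(r,[(160,166)],.17).round(3),"dish",ray(r,[(254,238)],.026).round(3),"sd",ray(r,[(285,262),(376,267)],.015).round(3),"jar",ray(r,[(414,268)],.045).round(3),"mug",ray(r,[(461,213)],.09).round(3),"fan",ray(r,[(446,157)],.025).round(3))
```

```text
[[ 0.555   0.1992  0.1   ]
 [ 0.5094 -0.1704  0.1   ]
 [ 0.4794 -0.1671  0.1   ]
 [ 0.5265  0.2019  0.1   ]]
0.372420470256092
yaw -7.160621886947649
yaw from depth -7.440015741628658 depth 0.35356255485041455
front mid [0.50296566 0.01739388 0.1       ] widths 0.02863011765269567 0.03014029480256023
bezel o [0.5161 0.0161 0.1   ]
notch [[ 0.0124  0.063 ]
 [ 0.0144  0.0163]
 [-0.0131  0.0152]
 [-0.0144  0.0612]]
0.15 [0.5348 0.1649 0.1   ]
-0.15 [ 0.4974 -0.1327  0.1   ]
0.13 [0.5323 0.1451 0.1   ]
0.1 [0.5286 0.1153 0.1   ]
0.09 [0.5273 0.1054 0.1   ]
0 [0.5161 0.0161 0.1   ]
can top [[0.573 0.309 0.17 ]] dish [[0.457 0.156 0.026]] sd [[ 0.408  0.088  0.015]
 [ 0.401 -0.11   0.015]] jar [[ 0.401 -0.185  0.045]] mug [[ 0.514 -0.272  0.09 ]] fan [[ 0.652 -0.271  0.025]]
```

Run:
```python
from h import *
from scipy.spatial.transform import Rotation as R
s=robot.state();M=R.from_euler('xyz',s["ee_rot"]).as_matrix();print(M.round(3));y=M[:,1];print("y axis az",np.degrees(np.arctan2(y[1],y[0])),"target",90-7.3)
```

```text
[[-0.     0.284 -0.959]
 [ 0.001 -0.959 -0.284]
 [-1.    -0.001  0.   ]]
y axis az -73.51246597359315 target 82.7
```

Emit:
{"name": "apply_moves", "arguments": {
  "plan": [
    [255,0.04,0.02,0.02,0],
    [255,0.04,0.03,0,0],
    [255,0.04,0.03,0,0],
    [255,0.04,0.03,0,0],
    [255,0.04,0.03,0,0],
    [255,0.03,0.04,0,0],
    [255,0.03,0.04,0,0],
    [255,0.02,0.045,0,0]
  ],
  "force": 40
}}

```text
time_s: 1.05
position: [0.4603, -0.3589, 0.2499]
ee_rot: [-0.131, 1.567, -3.001]
wrist_force: [1.2, 0.1, -0.1]
grip_width: 0.0002
```

Emit:
{"name": "apply_moves", "arguments": {
  "plan": [
    [255,0.01,0.045,0,-6],
    [255,0.01,0.045,0,-6],
    [255,0.01,0.045,0,-6],
    [255,0.01,0.045,0,-5],
    [255,0.01,0.045,0,0],
    [255,0.01,0.045,0,0],
    [255,0.01,0.045,0,0],
    [255,0.01,0.045,0,0]
  ]
}}

```text
time_s: 1.85
position: [0.5425, 0.0171, 0.2502]
ee_rot: [0.144, 1.569, 3.14]
wrist_force: [1.2, 0.3, 0.1]
grip_width: 0.0004
```

Emit:
{"name": "apply_moves", "arguments": {
  "plan": [
    [255,0,0.045,0,0],
    [255,0,0.045,0,0],
    [255,0,0.04,0,0],
    [255,0,0,-0.02,0],
    [255,0,0,0,0]
  ]
}}

```text
time_s: 2.35
position: [0.5409, 0.1614, 0.2303]
ee_rot: [-1.336, 1.567, 1.671]
wrist_force: [0.5, -0.9, -0.5]
grip_width: -0.0
```

Emit:
{"name": "apply_moves", "arguments": {
  "plan": [
    [255,-0.01,-0.001,-0.03,0],
    [255,0,0,-0.04,0],
    [255,0,0,-0.03,0],
    [255,0,0,-0.015,0],
    [255,0,0,0,0]
  ]
}}

```text
time_s: 2.85
position: [0.5325, 0.1571, 0.1157]
ee_rot: [-2.365, 1.566, 0.636]
wrist_force: [0.2, -0.1, 0.3]
grip_width: 0.0003
```

Run:
```python
from h import *
s=robot.state();print(s["position"],s["wrist_force"])
a=robot.get_image("top")["color"][150:250,200:360,::-1];b=robot.get_image("side")["color"][100:290,190:400,::-1]
f=lambda k,s:cv2.resize(np.clip(k.astype(float)*2,0,255).astype('uint8'),None,fx=s,fy=s,interpolation=cv2.INTER_CUBIC)
a=f(a,2.5);b=f(b,1.9);o=np.zeros((max(a.shape[0],b.shape[0]),a.shape[1]+b.shape[1],3),'uint8');o[:a.shape[0],:a.shape[1]]=a;o[:b.shape[0],a.shape[1]:]=b
cv2.imwrite("pics/z2.png",o[:,:800])
```

```text
[0.53250716 0.157106   0.11574436] [ 0.16182717 -0.10343094  0.2751137 ]
```

View pics/z2.png

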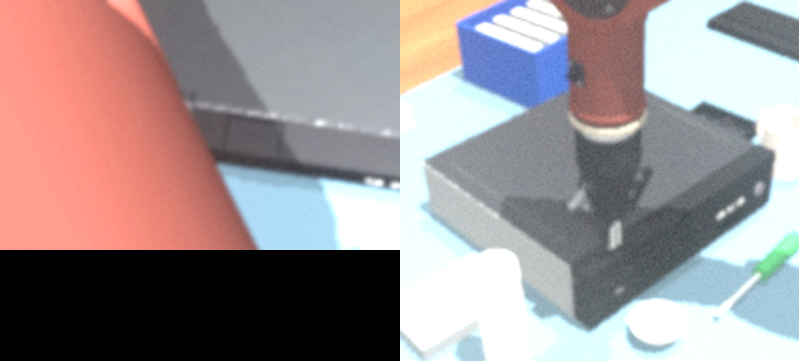

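The fingertip hangs over the trim near its +y end, at (615,235) in the crop, as computed. I'll lower it until it touches.

Emit:
{"name": "apply_moves", "arguments": {
  "plan": [
    [255,-0.002,0,-0.008,0],
    [255,0,0,-0.004,0],
    [255,0,0,-0.002,0],
    [255,0,0,-0.001,0],
    [255,0,0,0,0]
  ]
}}

```text
time_s: 3.45
position: [0.5343, 0.1579, 0.1062]
ee_rot: [-2.647, 1.556, 0.353]
wrist_force: [-0.5, 0.5, -0.7]
grip_width: 0.0001
```

Emit:
{"name": "apply_moves", "arguments": {
  "plan": [
    [255,-0.003,0,-0.003,0],
    [255,-0.002,0,-0.003,0],
    [255,0,0,0,0]
  ]
}}

```text
time_s: 3.75
position: [0.5294, 0.1582, 0.1003]
ee_rot: [-2.657, 1.555, 0.343]
wrist_force: [-0.7, -0.1, 0.1]
grip_width: 0.0001
```

Emit:
{"name": "apply_moves", "arguments": {
  "plan": [
    [255,0,0,-0.002,0],
    [255,0,0,0,0]
  ]
}}

```text
time_s: 3.95
position: [0.5295, 0.1583, 0.1007]
ee_rot: [-2.726, 1.554, 0.274]
wrist_force: [0.5, -1.2, -0.7]
grip_width: 0.0
```

Emit:
{"name": "apply_moves", "arguments": {
  "plan": [
    [255,0,0,-0.003,0],
    [255,0,0,-0.003,0]
  ]
}}

```text
time_s: 4.15
position: [0.5299, 0.1585, 0.0999]
ee_rot: [-2.857, 1.553, 0.143]
wrist_force: [-18.4, -7.2, 44.0]
grip_width: -0.0001
```

```bash
python3 -c "
from h import *
s=robot.state();print(s['position'],s['wrist_force'],s['torque'])"
```

```text
[0.5298825  0.15849595 0.09992926] [-18.37102177  -7.20551709  43.95516786] [-1.64904592  4.20474014 -0.08114046]
```

Emit:
{"name": "apply_moves", "arguments": {
  "plan": [
    [255,0,0,-0.0005,0],
    [255,0,0,-0.0005,0]
  ]
}}

```text
time_s: 4.35
position: [0.5301, 0.1587, 0.1003]
ee_rot: [-2.888, 1.552, 0.113]
wrist_force: [1.0, -0.2, 0.2]
grip_width: -0.0
```

Emit:
{"name": "apply_moves", "arguments": {
  "plan": [
    [255,0,0,-0.001,0],
    [255,0,0,-0.001,0],
    [255,0,0,-0.001,0]
  ]
}}

```text
time_s: 4.65
position: [0.5302, 0.1587, 0.1001]
ee_rot: [-2.956, 1.551, 0.045]
wrist_force: [-6.7, -2.9, 17.7]
grip_width: 0.0001
```

Emit:
{"name": "apply_moves", "arguments": {
  "plan": [
    [255,-0.001,-0.008,-0.001,0],
    [255,-0.001,-0.008,-0.001,0],
    [255,-0.001,-0.008,-0.001,0]
  ]
}}

```text
time_s: 4.95
position: [0.5298, 0.1415, 0.1002]
ee_rot: [-2.662, 1.542, 0.343]
wrist_force: [0.1, 6.8, 8.9]
grip_width: -0.0003
```

Emit:
{"name": "apply_moves", "arguments": {
  "plan": [
    [255,-0.002,-0.007,-0.001,0],
    [255,-0.002,-0.007,-0.001,0],
    [255,-0.002,-0.007,-0.001,0]
  ]
}}

```text
time_s: 5.25
position: [0.5275, 0.1265, 0.1003]
ee_rot: [-2.538, 1.529, 0.472]
wrist_force: [1.4, 5.4, 8.4]
grip_width: -0.0
```

Emit:
{"name": "apply_moves", "arguments": {
  "plan": [
    [255,-0.002,-0.011,-0.001,0],
    [255,-0.002,-0.011,-0.001,0]
  ]
}}

```text
time_s: 5.45
position: [0.5259, 0.109, 0.1003]
ee_rot: [-2.489, 1.521, 0.524]
wrist_force: [1.4, 5.6, 8.1]
grip_width: -0.0
```

Emit:
{"name": "apply_moves", "arguments": {
  "plan": [
    [255,-0.002,-0.01,-0.001,0],
    [255,-0.002,-0.01,-0.001,0],
    [255,-0.002,-0.01,-0.001,0]
  ]
}}

```text
time_s: 5.75
position: [0.5232, 0.0838, 0.0999]
ee_rot: [-2.456, 1.51, 0.56]
wrist_force: [0.8, 5.1, 6.6]
grip_width: -0.0003
```

Emit:
{"name": "apply_moves", "arguments": {
  "plan": [
    [255,-0.003,-0.008,-0.001,0],
    [255,-0.003,-0.008,-0.001,0]
  ]
}}

```text
time_s: 5.95
position: [0.5188, 0.0693, 0.0988]
ee_rot: [-2.453, 1.505, 0.565]
wrist_force: [0.6, -1.0, 0.3]
grip_width: -0.0002
```

Emit:
{"name": "apply_moves", "arguments": {
  "plan": [
    [255,-0.001,-0.006,-0.001,0],
    [255,-0.001,-0.006,-0.001,0]
  ]
}}

```text
time_s: 6.15
position: [0.5159, 0.0561, 0.0958]
ee_rot: [-2.445, 1.506, 0.573]
wrist_force: [0.5, 0.2, -0.0]
grip_width: 0.0001
```

The tip has dropped below the trim with no contact force, at bezel y ≈ 0.040, so this is the notch. I'll press the plate.

Emit:
{"name": "apply_moves", "arguments": {
  "plan": [
    [255,0.002,0,-0.003,0],
    [255,0,0,-0.002,0],
    [255,0,0,-0.002,0]
  ]
}}

```text
time_s: 6.45
position: [0.5175, 0.0548, 0.088]
ee_rot: [-2.438, 1.508, 0.578]
wrist_force: [-2.2, -0.7, 6.1]
grip_width: 0.0
```

Emit:
{"name": "apply_moves", "arguments": {
  "plan": [
    [255,0,0,-0.001,0],
    [255,0,0,-0.001,0],
    [255,0,0,0,0],
    [255,0,0,0,0],
    [255,0,0,0,0]
  ]
}}

```text
time_s: 6.95
position: [0.5175, 0.0548, 0.0877]
ee_rot: [-2.453, 1.512, 0.563]
wrist_force: [-3.3, -1.7, 6.0]
grip_width: 0.0001
```

Run:
```python
from h import *
s=robot.state();print(s["position"],s["wrist_force"])
k=robot.get_image("side")["color"][100:290,190:400,::-1]
cv2.imwrite("pics/z3.png",cv2.resize(np.clip(k.astype(float)*2,0,255).astype('uint8'),None,fx=3,fy=3,interpolation=cv2.INTER_CUBIC))
```

```text
[0.51745457 0.05483053 0.08769817] [-3.32032749 -1.70809552  5.97854812]
```

View pics/z3.png

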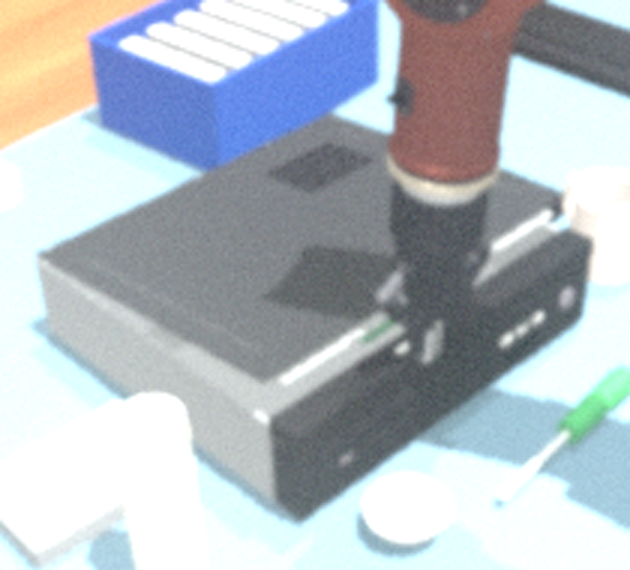

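The picture shows the hood ajar: there is a bright gap behind the trim from about (285,380) to (550,215), and the finger is still in the notch at (430,340). Now I'll withdraw up and forward.

Emit:
{"name": "apply_moves", "arguments": {
  "plan": [
    [255,-0.003,0,0.004,0],
    [255,-0.006,0,0.01,0],
    [255,-0.01,0,0.02,0],
    [255,-0.015,0,0.03,0],
    [255,-0.01,0,0.04,0],
    [255,0,-0.02,0.04,0],
    [255,0,-0.04,0.02,0],
    [255,0,-0.045,0,0]
  ]
}}

```text
time_s: 7.8
position: [0.4667, -0.0436, 0.2596]
ee_rot: [-2.4, 1.512, 0.632]
wrist_force: [1.1, -1.2, -0.6]
grip_width: 0.0002
```

Emit:
{"name": "apply_moves", "arguments": {
  "plan": [
    [255,0,-0.045,0,0],
    [255,0,-0.045,0,0],
    [255,0,-0.045,0,0],
    [255,-0.01,-0.045,0,0],
    [255,-0.01,-0.045,0,0],
    [255,-0.02,-0.045,0,0],
    [255,-0.02,-0.045,0,0],
    [255,0,0,0,0]
  ]
}}

```text
time_s: 8.6
position: [0.398, -0.3701, 0.2638]
ee_rot: [-2.415, 1.509, 0.617]
wrist_force: [0.4, -0.2, -0.1]
grip_width: -0.0002
```

Run:
```python
from h import *
s=robot.state();print(s["position"],s["wrist_force"])
a=robot.get_image("top")["color"][:,:,::-1];b=robot.get_image("side")["color"][:,:,::-1]
o=np.vstack([a[20:300,100:520],b[100:320,150:570]])
cv2.imwrite("pics/z4.png",cv2.convertScaleAbs(o,alpha=1.6))
```

```text
[ 0.39801092 -0.37013184  0.26380259] [ 0.41033419 -0.15809024 -0.102979  ]
```

View pics/z4.png

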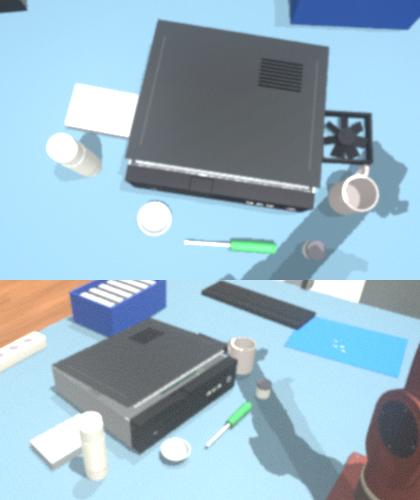

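Both views show the hood ajar, with a bright gap from (135,163) to (325,190) in the top crop. All the bystanders are where they started and the hand is well clear, so I'm handing in.

```bash
python3 -c "
from station import robot
print(robot.hand_in())"
```

```text
the job is handed in; nothing more can be done
None
```

The hood is open and the job is handed in, at about 8.7 s of the 58 s allowed. Handing in reports no verdict.

- **What I did:** I set the closed fingertip on the trim about 143 mm from the middle, on the robot's left. I slid it towards the middle until it dropped into the notch, about 40 mm from the middle. I then pressed the plate about 5 mm with about 6 N, and the hood sprang up.
- **Final checks:** The last pictures show the hood ajar and the bystanders where they began, judged by eye rather than measured. The hand is well clear, with wrist force near zero. I did not measure the hood's height or the plate's return. The plate is sprung and nothing was touching it.
- **What went less well:** The first touch on the trim peaked at about 44 N at the wrist, firmer than I meant but under 60 N. The slide itself read 7 to 9 N at the wrist. The tool also tilted about 4° during the slide, with no visible effect.
- **Measurement mismatch:** In the images the computer came out about 2% small (372 mm wide against 380 mm, 354 mm deep against 360 mm). The notch position I measured still matched where the finger dropped in.

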